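# Timed check reading on a bench hardness tester

### The arm

A 6-joint arm with a two-finger parallel gripper is mounted at the origin on a cart in front of the work surface, level with it; the furniture and walls round the work are solid. World frame = base frame: x ahead of the robot, y to its left, z up, the work surface at z = 0. Lengths are in m, angles in rad, forces in N, time in s.
With the tool pointing down it reaches from about 0.25 to 0.775 m from the base axis. Payload 4 kg.
Tool frame: the origin (TCP) lies at the very end of the fingers, on their centre line; the grasp point (between the pads) lies 19 mm behind it; z points along the fingers, y is the line along which they close (so a half turn about z gives the same grasp; the last joint's range is limited). The gripper opens to 94 mm and grips with 3 to 60 N. Pads are 16 mm wide; open, the fingers measure 119 mm over their backs; the gripper's body (75 mm by 177 mm) begins 78 mm behind the grasp point.
Start: joints at [-1.414, 0.087, 1.371, -0, 1.684, -0.103], TCP at [0.141, -0.532, 0.206] pointing down, gripper open.
Joint ranges: [-3.1, 3.1], [-0.76, 2.03], [0.27, 2.55], [-1.08, 4.22], [0.17, 2.65], [-2.57, 2.57]. Speed limits (rad/s): [2.79, 2.79, 3.14, 3.14, 3.14, 3.14].

### API

Orientations are given as [roll, pitch, yaw] about the fixed x, y, z axes, in that order (R = Rz(yaw) Ry(pitch) Rx(roll)).
In Python, from bench import robot, vision gives the robot as it stands.
- The arm moves only by the shell command python3 -m crank 'ROWS'. ROWS is JSON, a list of rows, each a list of 3 entries, a list of its own where there are three numbers: the closure, from 0 (fully open) to 1 (shut), then the shift along the tool's x, y, z in m, then the turn, a rotation vector about the tool's x, y, z in degrees. A call has 1 to 8 rows; each row shifts and turns the commanded pose from where the row before left it, along the tool's axes as they then stand; what a row does not reach is not made up. A row lasts 1/10 s, in which the tool goes at most 50 mm and 8.59 degrees, less where a joint would pass 70% of its speed; a pose out of reach is approached as far as the arm can. A call with a gripper value outside its range is refused whole. The fingers move at their own pace and stop on an object; the grip force is fixed at half the most. Time passes only in rows, so rows that do not move let the fingers close. It gives the time, the measured TCP pose, the force, the opening and the grip force at its end, in the units of the state.
- robot.get_obs(): the state, without advancing time (a new reading comes with each control period).
- vision.snapshot(name): name is "scene" or "side" or "wrist"; returns a dict with "color" (480x640x3 uint8, red, green, blue), "z_map" (480x640 float32, m along the optical axis (not along the pixel's ray), 0 where there is no reading), "fx", "fy", "cx", "cy" (pixels), "R" (3x3) and "t" (3): a world point X has camera coordinates R X + t. Camera axes: x right, y down, z forward; pixel columns grow to the right and rows downward; lengths in m; the calibration is good to about 2 mm. A picture is of the moment at which its call begins.
- robot.close_job(): hands the job in; it is judged then, once.
The state is a dict: "time": time; "joint_positions": joint angles; "qvel": joint speeds; "joint_torque": joint torques, N m; "tool_pos": TCP position; "ee_rot": TCP orientation; "wrist_force": force on the tool from outside, world axes, zero at the start; "wrist_torque": the same for the moment, N m; "width": finger opening in m; "finger_force": force on a finger pad.
Only numpy, scipy, OpenCV 4.12 (cv2) and the standard library are available. Lean on these libraries where they do the work, as an engineer would, in place of code of your own. Each camera call takes 0.05 s, during which the arm holds its last target. There are 200 camera calls.

### The job

Check the hardness tester on its reference block: lay the test bar on the tester's table with the red block centred under the presser foot and let go of it, then turn the dwell timer's knob clockwise to its stop and let go so that it runs back by itself. While at least a third of the timer's run is left, push the tester's hand lever down to its stop and keep it there until the timer is back at zero; the program finishes while the fingers are still holding the lever down. Leave the other things on the bench where they are.

Things in the scene. Friction and masses are not known exactly. Their poses are not given: they have to be found in the camera images.
- tester: Fixed bench hardness tester, grey cast base, steel column (28 mm round, at x 75 mm), 290 mm high. Origin on the bench straight under its presser foot; +x from foot to column, away from the robot, +y to its left. Steel table: x -105 to 45, y -50 to 50, top at z 26 mm. Lever up: underside of the foot (18 mm round) at z 58 mm, above it a round dial case (58 mm across, 24 mm thick, centre z 120 mm)
- foot_axis (a point): point of the table top straight under the presser foot (tester frame 0, 0, 26 mm)
- lever_hinge (a point): point of the lever's hinge axis level with the lever, at tester (20, -100, 193) mm; the axis is the tester's y axis
- lever_knob (a point): centre of the black ball knob, 32 mm across, at the end of the hand lever, 130 mm from the hinge, on the tester's right side. The lever points at the robot (tester -x); the ball swings down about the hinge from 57 mm above it at rest to 51 mm below it at the stop
- lever (a joint): hand lever angle in rad: 0 = up at rest (0.45 rad above level), grows as the knob is pushed down, 0.85 = down at its stop (0.40 rad below level). A spring returns it: about 2 N at the knob at first, 7 to 8 N at the stop with the foot on a block. It lowers the foot by 25 mm per rad
- presser_foot (a joint): how far the sprung foot is pushed up into the instrument, m: 0 = hanging free, about 0.005 with the lever at its stop and a block below it. The dial needle shows it
- timer_knob (a joint): clockwork dwell timer, rad: 0 = run out (zero), grows clockwise seen from above, stop at 1.4. Let go, it runs back by itself at about 0.11 rad/s, about 13 s from the stop to zero. Turning it takes about 0.02 N m at rest and 0.2 N m more for each rad/s
- timer_grip (a point): middle of the timer knob's grip: an upright black bar 50 mm long, 12 mm thick, 22 mm high, its top 10 mm above this point, on the axis of the round white timer (76 mm across) at the tester's left front: tester (-60, 110, 63) mm. At 0 the bar lies along the tester's x axis
- test_bar: loose dark grey bar 160 x 50 x 14 mm, 0.2 to 0.3 kg, flat on the bench; two 40 mm reference discs in its top, 56 mm from the middle, 2 mm proud: red at the +x end, yellow at the -x end. Origin in the centre of its underside, x along its length. It lies steadily on the table with the red block under the foot and the yellow end towards the robot
- red_block (a point): centre of the red block's top face: test_bar (56, 0, 16) mm
- amber_bottle: bystander: amber solvent bottle, 62 mm across, 150 mm high
- amber_bottle_small: bystander: small amber bottle, 45 mm across, 108 mm high, right of and behind the tester
- septa_tin: bystander: small round white tin, 46 mm across, 19 mm high
- spanner_b: bystander: small open-ended spanner, 139 mm long
- red_pen: bystander: red pen, 112 mm long, lying left of the tester
- solvent_bucket: fixed white lidded bucket, about 190 mm across and 220 mm high (its black hose rises to about 290 mm), standing between the test bar's side and the tester: carry things over it or round its front

How it is judged:
By the outcome, as a careful person would: the job done as asked, in the order asked, and still so for the second after the job is handed in, while the arm keeps its last pose, push and grip.
It also fails if it takes over 72 s, if anything falls off the work surface, if the arm or the gripper's body presses on something with over 40 N, if the wrist force passes 120 N, or if a joint passes its speed limit or range.

## Working session

There is one attempt and no reset: what is moved stays moved. The work goes in short steps, Python scripts to look and compute and a shell command to move; the robot and the scene stay as the last step left them, time stands still between calls to the robot, and variables do not carry over. Pictures are saved under pics/ and viewed, at most 10 in all, crops included, and the job is handed in when it is done.

```bash
mkdir -p pics; ls; cat > h.py <<'E'
import numpy as np,cv2
from bench import robot,vision
def snap(n,f=None):
    s=vision.snapshot(n)
    if f: cv2.imwrite('pics/'+f,s['color'][:,:,::-1])
    return s
def cloud(s):
    v,u=np.mgrid[0:480,0:640]; z=s['z_map']
    P=np.stack([(u-s['cx'])/s['fx']*z,(v-s['cy'])/s['fy']*z,z],-1)
    return (P-np.array(s['t']))@np.array(s['R'])
E
python3 - <<'E'
from h import *
for n in ('scene','side','wrist'):
    s=snap(n,n+'0.png'); np.savez('pics/'+n+'0.npz',**s)
o=robot.get_obs();print(o)
E
```

```text
pics
{'time': 0.15, 'joint_positions': array([-1.41408388e+00,  8.77804054e-02,  1.37190454e+00,  2.51205296e-06,
        1.68362906e+00, -1.03115831e-01]), 'qvel': array([ 0.00151936, -0.00072758, -0.00533673, -0.00043974, -0.00027731,
        0.00035224]), 'joint_torque': array([ 1.50006872e-03, -3.40641189e+01, -3.02792645e+01,  7.18143024e-02,
        3.04561341e-02, -1.06848672e-04]), 'tool_pos': array([ 0.14122284, -0.5311106 ,  0.20457701]), 'ee_rot': array([-3.13988070e+00, -1.79667172e-04,  2.59828407e-01]), 'wrist_force': array([ 0.65693076, -0.05136218,  0.41047709]), 'wrist_torque': array([-0.01319481, -0.00745828, -0.06755727]), 'finger_force': 0.0, 'width': 0.09397562932363276}
```

View pics/scene0.png

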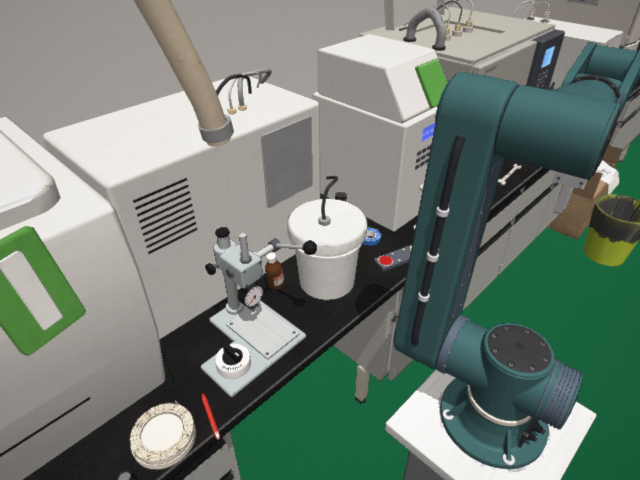

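View pics/side0.png

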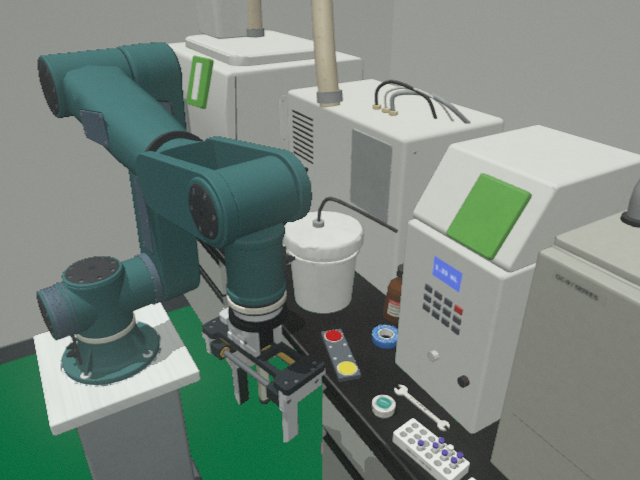

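View pics/wrist0.png

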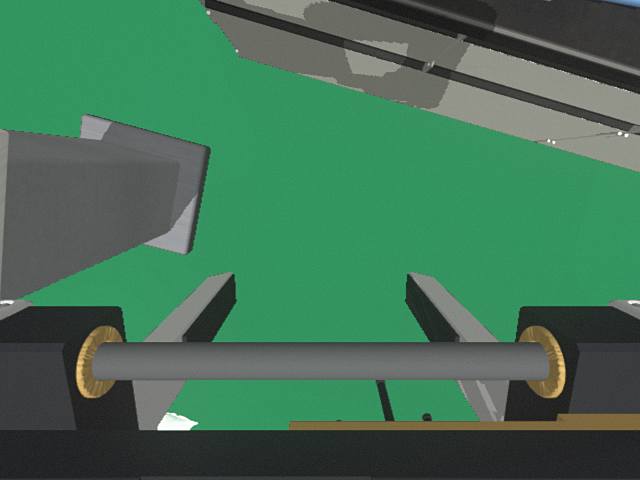

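The scene view shows the tester (table about (258,330)), the white timer (232,360), the lever ball (310,247) and the bucket (327,250). The side view shows the bar, with its red disc at (334,336) and yellow disc at (347,369). Next I'll turn these into positions.

```bash
python3 - <<'E'
from h import *
S=dict(np.load('pics/scene0.npz'));D=dict(np.load('pics/side0.npz'))
c=cloud(D);hsv=cv2.cvtColor(D['color'],cv2.COLOR_RGB2HSV)
def hs(m,nm,c):
    P=c[m];print(nm,m.sum(),np.median(P,0).round(4),P.min(0).round(3),P.max(0).round(3))
box=np.zeros((480,640),bool);box[320:385,315:365]=1
H,Sa,V=[hsv[...,i].astype(int) for i in range(3)]
sol=box&(Sa>150)&(V>80)&(abs(c[...,2]-.016)<.008)
for nm,m in(('red',sol&((H<8)|(H>170))),('yel',sol&(H>15)&(H<40))):
    hs(m,nm,c); P=c[m];print((P.min(0)+P.max(0))/2, cv2.minEnclosingCircle(P[:,:2].astype(np.float32)))
# scene
c=cloud(S);hsv=cv2.cvtColor(S['color'],cv2.COLOR_RGB2HSV);V=hsv[...,2].astype(int)
v,u=np.mgrid[0:480,0:640]
# ball
m=(abs(u-310)<9)&(abs(v-247)<9)&(V<60);hs(m,'ball',c)
P=c[m];P=P[abs(P-np.median(P,0)).max(1)<.02]
from scipy.optimize import least_squares
f=least_squares(lambda p:np.linalg.norm(P-p,axis=1)-.016,np.median(P,0)+[.01,0,-.01],loss='soft_l1',f_scale=.001);print('ball c',f.x,f.cost)
# table
m=(u>195)&(u<310)&(v>285)&(v<375)&(abs(c[...,2]-.026)<.006)
n,l,st,ce=cv2.connectedComponentsWithStats(m.astype(np.uint8))
for i in range(1,n):
    if st[i,4]>100:
        r=cv2.minAreaRect(c[l==i][:,:2].astype(np.float32));print('table',st[i],r,np.median(c[l==i],0));print(cv2.boxPoints(r))
# timer
m=(u>205)&(u<260)&(v>335)&(v<385)&(c[...,2]>.03)
hist,e=np.histogram(c[m][:,2],bins=np.arange(.03,.09,.004));print(hist,e[:2])
mt=m&(c[...,2]>.04)&(V>130);print('timer',cv2.minEnclosingCircle(c[mt][:,:2].astype(np.float32)))
mg=m&(c[...,2]>.062)
r=cv2.minAreaRect(c[mg][:,:2].astype(np.float32));print('grip',mg.sum(),r,np.median(c[mg],0))
# bucket
m=(u>280)&(u<375)&(v>195)&(v<300)&(c[...,2]>.15)&(c[...,2]<.3)&(V>150);hs(m,'bucket',c);print(cv2.minEnclosingCircle(c[m][:,:2].astype(np.float32)))
# crop
im=S['color'][180:400,170:390,::-1];cv2.imwrite('pics/crop.png',cv2.resize(im,(600,600),interpolation=2))
E
```

```text
red 130 [ 0.4518 -0.2272  0.0181] [ 0.435 -0.245  0.014] [ 0.471 -0.206  0.022]
[ 0.45295065 -0.22584487  0.01807058] ((0.4509830176830292, -0.22625097632408142), 0.020077673718333244)
yel 150 [ 0.418  -0.3343  0.0179] [ 0.4   -0.352  0.013] [ 0.435 -0.317  0.021]
[ 0.41766334 -0.33470188  0.01714634] ((0.4184693992137909, -0.33377310633659363), 0.018855448812246323)
ball 137 [0.4299 0.0912 0.2579] [-0.129  0.077  0.244] [0.445 0.624 0.881]
ball c [0.43743018 0.08374887 0.24941964] 7.412857166334515e-05
table [196 291  31  23 111] ((0.6597246527671814, 0.21986956894397736), (0.0073481411673128605, 0.09221607446670532), 0.380893349647522) [0.65969402 0.22037052 0.02576479]
[[0.6557442  0.26595214]
 [0.65635717 0.17373814]
 [0.6637051  0.173787  ]
 [0.66309214 0.266001  ]]
table [ 226  301   73   59 2170] ((0.5230482816696167, 0.18374410271644592), (0.20182019472122192, 0.10971449315547943), 2.2956020832061768) [0.49661979 0.19095212 0.02572445]
[[0.42002183 0.23451535]
 [0.42441648 0.12488892]
 [0.62607473 0.13297285]
 [0.6216801  0.24259928]]
[ 51  35  49 217 262 126  25  17  23  22  88  11   0   0] [0.03  0.034]
timer ((0.18378329277038574, 0.447887659072876), 0.35934770107269287)
grip 155 ((0.1758061945438385, 0.44721677899360657), (0.0325050950050354, 0.7045654654502869), 62.49142837524414) [0.46329441 0.29741891 0.07144599]
bucket 3987 [ 0.508  -0.0433  0.205 ] [ 0.423 -0.172  0.15 ] [0.664 0.091 0.255]
((0.5596009492874146, -0.04164612665772438), 0.16462627053260803)
```

View pics/crop.png

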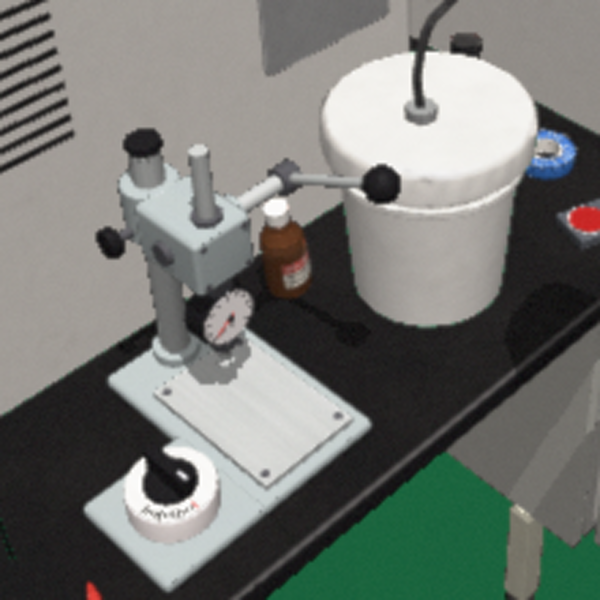

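The crop shows the lever up, the timer bar at zero and the table with its four screws. I'll refine the tester pose from the ball, timer, column and table edges.

```bash
python3 - <<'E'
from h import *
from scipy.optimize import least_squares
S=dict(np.load('pics/scene0.npz'));c=cloud(S);col=S['color'].astype(int);V=col.max(2)
v,u=np.mgrid[0:480,0:640]
X,Y,Z=c[...,0],c[...,1],c[...,2]
# timer rim side & face
m=(u>205)&(u<260)&(v>335)&(v<390)&(abs(X-.47)<.06)&(abs(Y-.297)<.06)
f=m&(Z>.044)&(Z<.058)&(V>120);P=c[f];print('face',f.sum(),P.min(0),P.max(0),np.median(P,0),cv2.minEnclosingCircle(P[:,:2].astype(np.float32)))
g=m&(Z>.06)&(V<90);P=c[g];print('grip',g.sum(),P.min(0),P.max(0),np.median(P,0));
if g.sum()>5: print(cv2.minAreaRect(P[:,:2].astype(np.float32)))
# column
m=(Z>.05)&(Z<.15)&(abs(X-.61)<.04)&(abs(Y-.19)<.06)&(u>215)&(u<250)
P=c[m];print('col',len(P))
f=least_squares(lambda p:np.hypot(P[:,0]-p[0],P[:,1]-p[1])-.014,[.62,.19],loss='soft_l1',f_scale=.001);r=np.abs(np.hypot(*(P[:,:2]-f.x).T)-.014);print(f.x,np.median(r))
colc=f.x
# table plate: z 0.026, bright vs base
T=np.array([[-97.06,-100],[-60,110],[75,0]])/1e3
print('z hist',np.histogram(Z[(u>200)&(u<310)&(v>290)&(v<395)],bins=np.arange(0,.04,.003)))
# plate corners by pixel: print world at rough corners from crop
for a,b in((370,425),(267,483),(155,385),(250,335),(165,392),(265,472),(337,416)):
    px=170+a*220/600;py=180+b*220/600
    d=np.array(S['R']).T@np.array([(px-S['cx'])/S['fx'],(py-S['cy'])/S['fy'],1]);o=-np.array(S['R']).T@S['t']
    print((a,b),(o+d*(.026-o[2])/d[2]).round(4))
E
```

```text
face 424 [0.42940448 0.25839979 0.04400781] [0.50444068 0.33110291 0.05511104] [0.45932118 0.30326527 0.04639899] ((0.46730124950408936, 0.2946668863296509), 0.03820700943470001)
grip 142 [0.4419011  0.28825542 0.06023727] [0.49228657 0.30172768 0.07602662] [0.46657183 0.29745253 0.07094752]
((0.46713900566101074, 0.2948756217956543), (0.050386764109134674, 0.013219427317380905), 0.7750900387763977)
col 271
[0.60695668 0.18746064] 0.0008178155062500605
z hist (array([1675,  101,   47,   96,  294, 1068,  765,  420, 1346,  510,  104,
         61,   66]), array([0.   , 0.003, 0.006, 0.009, 0.012, 0.015, 0.018, 0.021, 0.024,
       0.027, 0.03 , 0.033, 0.036, 0.039]))
(370, 425) [0.4087 0.1299 0.026 ]
(267, 483) [0.4254 0.2313 0.026 ]
(155, 385) [0.5781 0.2312 0.026 ]
(250, 335) [0.5649 0.1328 0.026 ]
(165, 392) [0.5651 0.2299 0.026 ]
(265, 472) [0.4351 0.2252 0.026 ]
(337, 416) [0.4363 0.1428 0.026 ]
```

```bash
python3 - <<'E'
from h import *
S=dict(np.load('pics/scene0.npz'));D=dict(np.load('pics/side0.npz'))
c=cloud(D);v,u=np.mgrid[0:480,0:640]
m=(u>330)&(c[...,2]>.05)&(c[...,2]<.4)
for y in np.arange(-.7,-.1,.05):
    k=m&(abs(c[...,1]-y)<.025); print(round(y,2),np.percentile(c[k][:,0],[0,1,5]).round(3) if k.sum()>20 else None)
for n,s in(('scene',S),('side',D)):
    c=cloud(s);m=(c[...,2]>.19)&(c[...,2]<.225)&(abs(c[...,0]-.5)<.14)&(abs(c[...,1]+.04)<.12)&(s['color'].min(2)>130)
    P=c[m][:,:2].astype(np.float32);print(n,len(P),P.min(0),P.max(0))
    print(np.percentile(c[m],[1,99],axis=0).round(3))
E
python3 -m crank '[[0,[0.042,-0.018,0.0125],[0,0,0]],[0,[0.042,-0.018,0.0125],[0,0,0]],[0,[0.042,-0.018,0.0125],[0,0,0]],[0,[0.042,-0.018,0.0125],[0,0,0]],[0,[0.042,-0.018,0.0125],[0,0,0]],[0,[0.042,-0.018,0.0125],[0,0,0]],[0,[0.042,-0.019,0.0125],[0,0,0]],[0,[0.041,-0.019,0.0125],[0,0,0]]]'
```

```text
-0.7 [0.49  0.491 0.492]
-0.65 [0.49  0.491 0.492]
-0.6 [0.521 0.522 0.523]
-0.55 [0.509 0.512 0.518]
-0.5 [0.508 0.512 0.518]
-0.45 [0.51  0.519 0.521]
-0.4 [0.52  0.521 0.522]
-0.35 [0.52  0.522 0.522]
-0.3 None
-0.25 [0.602 0.603 0.604]
-0.2 [0.604 0.612 0.659]
-0.15 [0.488 0.495 0.504]
scene 3013 [ 0.42396262 -0.15624508] [0.6198314  0.07749291]
[[ 0.426 -0.148  0.192]
 [ 0.611  0.037  0.218]]
side 2603 [ 0.42179367 -0.15991847] [0.6167018  0.03587947]
[[ 0.425 -0.159  0.191]
 [ 0.61   0.018  0.22 ]]
time: 0.95
tool_pos: [0.4287, -0.3028, 0.1047]
ee_rot: [-3.142, 0.0, 0.26]
wrist_force: [0.6, -1.1, -0.3]
width: 0.0939
finger_force: 0.0
```

```bash
python3 - <<'E'
from h import *
D=dict(np.load('pics/side0.npz'))
c=cloud(D);v,u=np.mgrid[0:480,0:640]
m=(u>330)&(c[...,2]>.08)&(c[...,2]<.3)&(c[...,0]<.58)
for y in np.arange(-.38,-.22,.01):
    k=m&(abs(c[...,1]-y)<.005); print(round(y,3),k.sum(),np.percentile(c[k],[1,50],axis=0).round(3).tolist() if k.sum()>5 else None)
E
```

```text
-0.38 301 [[0.522, -0.385, 0.082], [0.524, -0.38, 0.196]]
-0.37 270 [[0.522, -0.375, 0.082], [0.524, -0.371, 0.195]]
-0.36 44 [[0.524, -0.365, 0.087], [0.526, -0.364, 0.208]]
-0.35 0 None
-0.34 0 None
-0.33 0 None
-0.32 0 None
-0.31 0 None
-0.3 0 None
-0.29 0 None
-0.28 0 None
-0.27 0 None
-0.26 0 None
-0.25 0 None
-0.24 0 None
-0.23 0 None
```

```bash
python3 -m crank '[[0,[0,0,0],[0,0,-7.2]],[0,[0,0,0],[0,0,-7.2]],[0,[0,0,0],[0,0,-7.2]],[0,[0,0,0],[0,0,-7.2]],[0,[0,0,0],[0,0,-7.2]],[0,[0,0,0],[0,0,-7.2]],[0,[0,0,0],[0,0,-7.2]]]'
```

```text
time: 1.65
tool_pos: [0.4273, -0.3042, 0.105]
ee_rot: [-3.141, -0.0, 1.145]
wrist_force: [-0.3, -0.1, 1.0]
width: 0.0941
finger_force: 0.0
```

```bash
python3 -m crank '[[0,[0,0,0],[0,0,-6.9]],[0,[0,0,0.03],[0,0,0]],[0,[0,0,0.03],[0,0,0]],[0,[0,0,0.025],[0,0,0]],[0,[0,0,0.013],[0,0,0]],[0,[0,0,0.004],[0,0,0]],[0,[0,0,0],[0,0,0]]]'; python3 - <<'E'
from h import *
snap('wrist','w1.png')
E
```

```text
time: 2.35
tool_pos: [0.4276, -0.3045, 0.0035]
ee_rot: [-3.141, -0.0, 1.26]
wrist_force: [-0.4, 0.3, -1.1]
width: 0.094
finger_force: 0.0
```

View pics/w1.png

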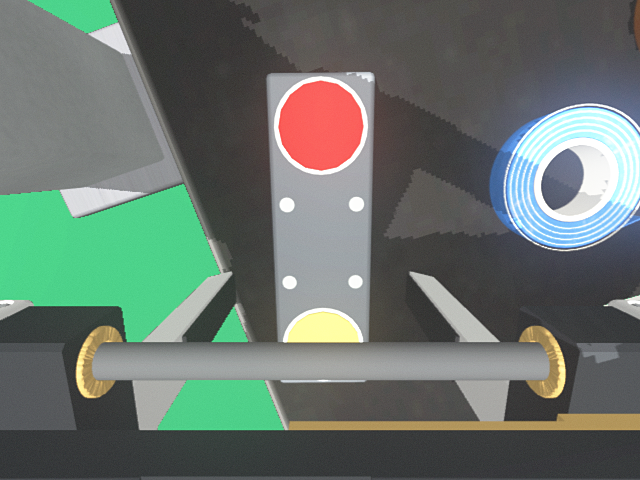

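The wrist view shows the bar aligned and centred between the fingers, with red at (320,125) and yellow at (322,335). I'll close the gripper and lift.

```bash
python3 -m crank '[[0.7,[0,0,0],[0,0,0]],[0.7,[0,0,0],[0,0,0]],[0.7,[0,0,0],[0,0,0]],[0.7,[0,0,0],[0,0,0]],[0.7,[0,0,0],[0,0,0]],[0.7,[0,0,0],[0,0,0]]]'
```

```text
time: 3.0
tool_pos: [0.4277, -0.3045, 0.0036]
ee_rot: [3.141, 0.0, 1.26]
wrist_force: [-1.1, -0.4, 0.6]
width: 0.0494
finger_force: 30.0
```

```bash
python3 -m crank '[[0.7,[0,0,-0.02],[0,0,0]],[0.7,[0,0,-0.04],[0,0,0]],[0.7,[0,0,-0.04],[0,0,0]],[0.7,[0.014,-0.0313,0],[0,0,0]],[0.7,[0.014,-0.0313,0],[0,0,0]],[0.7,[0.014,-0.0313,0],[0,0,0]],[0.7,[0.014,-0.0313,0],[0,0,0]],[0.7,[0.014,-0.0313,0],[0,0,0]]]'
python3 -m crank '[[0.7,[0,0,0],[0,0,8]],[0.7,[0,0,0],[0,0,8]],[0.7,[0,0,0],[0,0,8]],[0.7,[0,0,0],[0,0,8]],[0.7,[0,0,0],[0,0,8]],[0.7,[0,0,0],[0,0,8]],[0.7,[0,0,0],[0,0,8]],[0.7,[0,0,0],[0,0,8]]]'
python3 - <<'E'
from h import *
S=dict(np.load('pics/scene0.npz'));c=cloud(S)
o=np.array([.531,.1862]);a=np.radians(1.7);R=np.array([[np.cos(a),-np.sin(a)],[np.sin(a),np.cos(a)]])
q=(c[...,:2]-o)@R
for z in np.arange(.06,.3,.02):
    for nm,lo,hi in(('mid',-.06,.06),('lev',-.14,-.06)):
        k=(abs(c[...,2]-z)<.01)&(q[...,1]>lo)&(q[...,1]<hi)&(q[...,0]>-.2)&(q[...,0]<.15);n=k.sum()
        print(round(z,2),nm,n,np.percentile(q[k],[2,98],axis=0).round(3).tolist() if n>10 else '')
E
```

```text
time: 3.8
tool_pos: [0.2984, -0.1886, 0.1026]
ee_rot: [-3.14, -0.0, 1.26]
wrist_force: [0.1, -0.2, -2.3]
width: 0.0493
finger_force: 30.0
time: 4.6
tool_pos: [0.2994, -0.1894, 0.1027]
ee_rot: [-3.14, 0.001, 0.137]
wrist_force: [0.5, 0.1, -2.1]
width: 0.0497
finger_force: 30.0
0.06 mid 267 [[-0.006, -0.013], [0.133, 0.057]]
0.06 lev 85 [[0.054, -0.138], [0.122, -0.115]]
0.08 mid 257 [[-0.01, -0.014], [0.132, 0.058]]
0.08 lev 86 [[0.058, -0.139], [0.093, -0.119]]
0.1 mid 312 [[-0.013, -0.016], [0.133, 0.057]]
0.1 lev 97 [[0.065, -0.138], [0.127, -0.121]]
0.12 mid 309 [[-0.014, -0.023], [0.132, 0.057]]
0.12 lev 79 [[0.122, -0.139], [0.128, -0.101]]
0.14 mid 304 [[-0.014, -0.02], [0.133, 0.058]]
0.14 lev 76 [[0.123, -0.138], [0.129, -0.102]]
0.16 mid 203 [[-0.019, -0.009], [0.133, 0.058]]
0.16 lev 105 [[0.122, -0.138], [0.129, -0.067]]
0.18 mid 543 [[-0.021, -0.054], [0.132, 0.056]]
0.18 lev 159 [[0.009, -0.136], [0.129, -0.062]]
0.2 mid 624 [[-0.021, -0.057], [0.132, 0.055]]
0.2 lev 356 [[-0.002, -0.136], [0.129, -0.062]]
0.22 mid 1059 [[-0.02, -0.05], [0.132, 0.053]]
0.22 lev 239 [[-0.05, -0.137], [0.129, -0.063]]
0.24 mid 483 [[-0.007, -0.056], [0.133, 0.057]]
0.24 lev 259 [[-0.111, -0.137], [0.13, -0.063]]
0.26 mid 539 [[-0.007, -0.056], [0.132, 0.056]]
0.26 lev 333 [[-0.112, -0.137], [0.129, -0.062]]
0.28 mid 431 [[-0.007, -0.056], [0.132, 0.057]]
0.28 lev 214 [[0.123, -0.138], [0.13, -0.062]]
```

```bash
python3 -m crank '[[0.7,[-0.014,0,0],[0,0,6.1]],[0.7,[0,-0.03,0],[0,0,0]],[0.7,[0.0013,-0.045,0],[0,0,0]],[0.7,[0.0013,-0.045,0],[0,0,0]],[0.7,[0.0013,-0.045,0],[0,0,0]],[0.7,[0.0013,-0.045,0],[0,0,0]],[0.7,[0.0013,-0.045,0],[0,0,0]],[0.7,[0.0013,-0.045,0],[0,0,0]]]'
python3 -m crank '[[0.7,[0.001,-0.045,0],[0,0,0]],[0.7,[0.001,-0.026,0.02],[0,0,0]],[0.7,[0,0,0.03],[0,0,0]],[0.7,[0,0,0.015],[0,0,0]],[0.7,[0,0,0],[0,0,0]]]'
python3 - <<'E'
from h import *
o=robot.get_obs();print(o['tool_pos'],o['joint_positions'])
for n in('scene','wrist'):
    s=snap(n,n+'2.png');c=cloud(s);hsv=cv2.cvtColor(s['color'],cv2.COLOR_RGB2HSV)
    H,Sa,V=[hsv[...,i].astype(int) for i in range(3)]
    for nm,m in(('red',((H<8)|(H>170))),('yel',(H>20)&(H<36))):
        m=m&(Sa>130)&(V>90)&(c[...,2]>.035)&(c[...,2]<.1)&(c[...,0]<.5)
        P=c[m]
        if len(P)>20:print(n,nm,len(P),np.median(P,0).round(4),cv2.minEnclosingCircle(P[:,:2].astype(np.float32)))
E
```

```text
time: 5.4
tool_pos: [0.282, 0.1099, 0.1031]
ee_rot: [3.141, -0.0, 0.036]
wrist_force: [1.6, -0.1, -2.4]
width: 0.0498
finger_force: 30.0
time: 5.9
tool_pos: [0.2793, 0.1783, 0.0353]
ee_rot: [3.139, 0.007, 0.038]
wrist_force: [-0.5, -0.1, -1.8]
width: 0.0494
finger_force: 30.0
[0.27926599 0.1783346  0.03531297] [ 3.96705749e-01 -3.23998580e-01  2.08272267e+00 -5.34144352e-05
  1.39074154e+00  1.92999237e+00]
scene yel 209 [0.2501 0.1768 0.0482] ((0.25015342235565186, 0.17735162377357483), 0.018559247255325317)
wrist red 5784 [0.3632 0.1814 0.0483] ((0.3628097474575043, 0.1813047081232071), 0.0196125116199255)
```

View pics/wrist2.png

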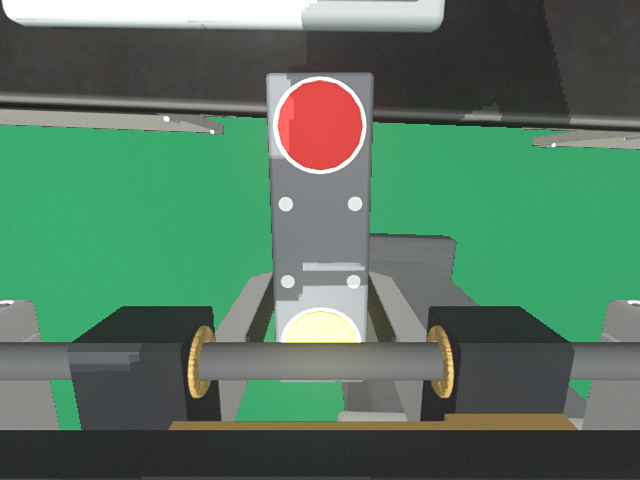

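Red is at (320,125), still aligned in the grip, and measures (0.363, 0.181). The table's front edge is at the top of the view. I'll move in partway and then check the position relative to the tester.

```bash
python3 -m crank '[[0.7,[0.02,0,0],[0,0,0.4]],[0.7,[0.03,0,0],[0,0,0]],[0.7,[0.03,0,0],[0,0,0]],[0.7,[0.03,0.001,0],[0,0,0]],[0.7,[0.02,0,0],[0,0,0]],[0.7,[0,0,0],[0,0,0]]]'
python3 - <<'E'
from h import *
o=robot.get_obs();print(o['tool_pos'],o['ee_rot'])
for n in('scene','wrist'):
    s=snap(n,n+'3.png');np.savez('pics/'+n+'3.npz',**s)
a=cv2.imread('pics/scene3.png')[220:400,170:350];b=cv2.imread('pics/wrist3.png')[:360]
cv2.imwrite('pics/both3.png',np.hstack([cv2.resize(a,(360,360)),cv2.resize(b,(440,360))]))
E
```

```text
time: 6.6
tool_pos: [0.4161, 0.182, 0.0403]
ee_rot: [-3.141, -0.004, 0.027]
wrist_force: [-0.0, 0.6, -1.1]
width: 0.0496
finger_force: 30.0
[0.41607445 0.18204196 0.04030287] [-3.14081009 -0.0042786   0.02708411]
```

View pics/both3.png

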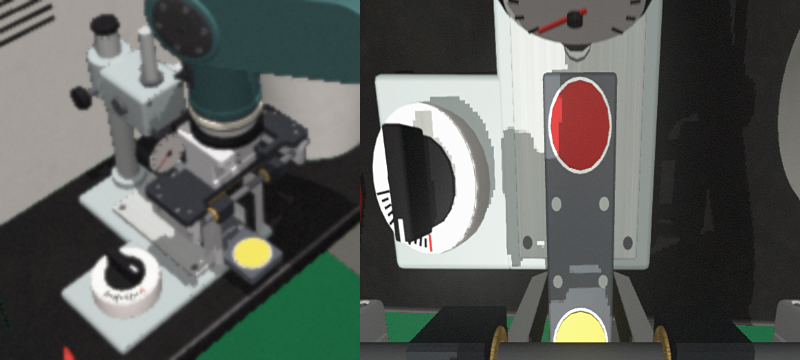

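The pair shows the bar heading under the dial, and red already about 0.03 m short of the foot. I'll measure the plate edges, foot and red disc in the wrist frame.

```bash
python3 - <<'E'
from h import *
s=dict(np.load('pics/wrist3.npz'));c=cloud(s);X,Y,Z=c[...,0],c[...,1],c[...,2]
hsv=cv2.cvtColor(s['color'],cv2.COLOR_RGB2HSV);H,Sa,V=[hsv[...,i].astype(int) for i in range(3)]
m=((H<8)|(H>170))&(Sa>130)&(V>60)&(abs(Z-.055)<.012)&(abs(Y-.184)<.03);P=c[m]
print('red',len(P),np.median(P,0),cv2.minEnclosingCircle(P[:,:2].astype(np.float32)))
for x in np.arange(.43,.56,.02):
    k=(abs(X-x)<.004)&(abs(Z-.026)<.004)&(abs(Y-.186)<.1)
    b=(abs(X-x)<.004)&(abs(Z-.05)<.01)&(abs(Y-.186)<.04)
    ys=np.sort(Y[k]);g=np.diff(ys);print(round(x,2),k.sum(),ys[[0,-1]].round(4) if len(ys) else'', 'bar',(Y[b].min().round(4),Y[b].max().round(4)) if b.sum() else '', [(ys[i].round(4),ys[i+1].round(4)) for i in np.where(g>.01)[0]])
k=(Z>.05)&(Z<.09)&(abs(Y-.186)<.03)&(X>.515)&(X<.57);print('foot',k.sum(),np.percentile(c[k],[2,50,98],axis=0).round(4) if k.sum() else '')
k=(Z>.09)&(Z<.15)&(abs(Y-.186)<.04)&(X>.49)&(X<.57);print('dial',k.sum(),np.percentile(c[k],[1,50,99],axis=0).round(4))
k=(Z>.045)&(Z<.058)&(abs(Y-.294)<.06)&(abs(X-.467)<.06)&(V>120);P=c[k][:,:2].astype(np.float32);print('timer',cv2.minEnclosingCircle(P))
k=(Z>.068)&(Z<.08)&(abs(Y-.294)<.04)&(abs(X-.467)<.06);P=c[k][:,:2].astype(np.float32);print('grip',len(P),cv2.minAreaRect(P),np.median(c[k],0))
E
```

```text
red 5813 [0.49638101 0.18391968 0.05136785] ((0.49585527181625366, 0.18376660346984863), 0.01967007853090763)
0.43 957 [0.1339 0.2788] bar (np.float64(0.1568), np.float64(0.2068)) [(np.float64(0.1536), np.float64(0.2102)), (np.float64(0.2338), np.float64(0.2778))]
0.45 1132 [0.1344 0.2636] bar (np.float64(0.1575), np.float64(0.2072)) [(np.float64(0.1544), np.float64(0.2106)), (np.float64(0.2343), np.float64(0.2598))]
0.47 1218 [0.1347 0.258 ] bar (np.float64(0.158), np.float64(0.208)) [(np.float64(0.155), np.float64(0.2111)), (np.float64(0.235), np.float64(0.2564))]
0.49 1304 [0.1353 0.2676] bar (np.float64(0.1585), np.float64(0.2085)) [(np.float64(0.1556), np.float64(0.2119)), (np.float64(0.2355), np.float64(0.2614))]
0.51 1326 [0.1361 0.2358] bar (np.float64(0.159), np.float64(0.2093)) [(np.float64(0.1561), np.float64(0.2123))]
0.53 3131 [0.1366 0.2364] bar (np.float64(0.1782), np.float64(0.1786)) []
0.55 313 [0.1367 0.2366] bar  [(np.float64(0.1504), np.float64(0.2298))]
foot 640 [[0.5151 0.1666 0.0501]
 [0.5215 0.1856 0.0623]
 [0.526  0.202  0.0896]]
dial 7033 [[0.5139 0.16   0.0929]
 [0.5171 0.1857 0.1154]
 [0.5189 0.2111 0.1248]]
timer ((0.4677533209323883, 0.29471084475517273), 0.03752084821462631)
grip 3951 ((0.4676576852798462, 0.2943646013736725), (0.04951944202184677, 0.013756905682384968), 1.353528380393982) [0.46913219 0.29279191 0.07214776]
```

```bash
python3 -m crank '[[0.7,[0.018,-0.001,0],[0,0,0]],[0.7,[0.016,-0.0007,0],[0,0,0]],[0.7,[0,0,0],[0,0,0]],[0.7,[0,0,0.004],[0,0,0]],[0.7,[0,0,0],[0,0,0]]]'
python3 - <<'E'
from h import *
s=snap('wrist');c=cloud(s);X,Y,Z=c[...,0],c[...,1],c[...,2]
hsv=cv2.cvtColor(s['color'],cv2.COLOR_RGB2HSV);H,Sa,V=[hsv[...,i].astype(int) for i in range(3)]
m=((H<8)|(H>170))&(Sa>130)&(V>40)&(abs(Z-.047)<.012)&(abs(Y-.186)<.03);P=c[m]
print('red',len(P),np.percentile(P,[1,50,99],axis=0))
b=(Z>.034)&(Z<.06)&(abs(Y-.186)<.03)&(X<.52)&(V>40);P=c[b];print(cv2.minAreaRect(P[:,:2].astype(np.float32)))
for x in(.46,.48,.5,.51): 
    k=b&(abs(X-x)<.003);print(x,np.median(Z[k]).round(4),Y[k].min().round(4),Y[k].max().round(4))
m=(H>20)&(H<36)&(Sa>130)&(abs(Z-.047)<.012)&(V>90);P=c[m]
if len(P):print('yel',len(P),np.percentile(P,[1,50,99],axis=0))
E
```

```text
time: 7.2
tool_pos: [0.4445, 0.1847, 0.0337]
ee_rot: [3.141, 0.002, 0.03]
wrist_force: [0.9, 0.6, -2.6]
width: 0.0495
finger_force: 30.0
red 1139 [[0.50746863 0.16941745 0.04368209]
 [0.51576827 0.18598192 0.04506298]
 [0.52052746 0.20314088 0.04667918]]
((0.455228328704834, 0.18613378703594208), (0.1293451488018036, 0.06002848595380783), 2.559819221496582)
0.46 0.0435 0.1595 0.2094
0.48 0.0433 0.1602 0.2099
0.5 0.0432 0.1611 0.2109
0.51 0.0438 0.161 0.2109
yel 63 [[0.4218972  0.16567543 0.044438  ]
 [0.43197063 0.18270075 0.0453573 ]
 [0.43449016 0.20068487 0.04702013]]
```

```bash
python3 -m crank '[[0.7,[0.004,0,0],[0,0,0]],[0.7,[0,0,0],[0,0,0]],[0.7,[0,0,0.002],[0,0,0]],[0.7,[0,0,0.002],[0,0,0]],[0.7,[0,0,0],[0,0,0]]]'
python3 - <<'E'
from h import *
s=snap('wrist');c=cloud(s);X,Y,Z=c[...,0],c[...,1],c[...,2]
hsv=cv2.cvtColor(s['color'],cv2.COLOR_RGB2HSV);H,Sa,V=[hsv[...,i].astype(int) for i in range(3)]
m=((H<8)|(H>170))&(Sa>130)&(V>40)&(abs(Z-.045)<.012)&(abs(Y-.186)<.03);P=c[m]
print('red',len(P),np.percentile(P,[0,1,50,99],axis=0))
b=(Z>.034)&(Z<.06)&(abs(Y-.186)<.03)&(X<.52)&(V>40)
for x in(.46,.48,.5): 
    k=b&(abs(X-x)<.003);print(x,np.median(Z[k]).round(4),Y[k].min().round(4),Y[k].max().round(4))
m=(H>20)&(H<36)&(Sa>130)&(abs(Z-.045)<.012)&(V>90);P=c[m]
if len(P):print('yel',len(P),np.percentile(P,[1,50,99,100],axis=0))
k=(Z>.05)&(Z<.09)&(abs(Y-.186)<.03)&(X>.515)&(X<.57);print('foot',k.sum(),np.percentile(c[k],[2,50,98],axis=0).round(4) if k.sum() else '')
o=robot.get_obs();print(o['tool_pos'],o['wrist_force'])
E
```

```text
time: 7.75
tool_pos: [0.45, 0.1849, 0.03]
ee_rot: [3.141, 0.001, 0.029]
wrist_force: [-0.9, -0.5, -2.4]
width: 0.0495
finger_force: 30.0
red 197 [[0.51245858 0.17312426 0.03960574]
 [0.51247406 0.17359543 0.040176  ]
 [0.51596057 0.18568967 0.04164592]
 [0.51835188 0.19902071 0.04345768]]
0.46 0.04 0.156 0.216
0.48 0.0397 0.1601 0.2102
0.5 0.0397 0.1609 0.2106
yel 55 [[0.4286347  0.16597814 0.04061224]
 [0.43724071 0.18296443 0.04188682]
 [0.44023509 0.20056018 0.04340349]
 [0.44037745 0.20107402 0.0437249 ]]
foot 0 
[0.45004204 0.18493432 0.03015221] [ 0.40826714  0.22122036 -1.70133542]
```

```bash
python3 -m crank '[[0.7,[-0.001,0,0.001],[0,0,0]],[0.7,[0,0,0],[0,0,0]],[0.7,[0,0,0.001],[0,0,0]],[0.7,[0,0,0],[0,0,0]]]'
```

```text
time: 8.2
tool_pos: [0.4495, 0.185, 0.0296]
ee_rot: [3.142, -0.001, 0.029]
wrist_force: [-2.2, -0.6, 4.6]
width: 0.0496
finger_force: 30.0
```

```bash
python3 -m crank '[[0.2,[0,0,0],[0,0,0]],[0.2,[0,0,0],[0,0,0]],[0.2,[0,0,0],[0,0,0]],[0.2,[0,0,0],[0,0,0]],[0.2,[0,0,-0.01],[0,0,0]],[0.2,[0,0,-0.02],[0,0,0]],[0.2,[-0.02,0,0],[0,0,0]],[0.2,[-0.03,0,0],[0,0,0]]]'
python3 -m crank '[[0.2,[-0.04,0,0],[0,0,0]],[0.2,[0,0,-0.04],[0,0,0]],[0.2,[0,-0.02,-0.03],[0,0,0]],[0.2,[0,-0.04,0],[0,0,-8]],[0.2,[0,0,0],[0,0,-8]]]'
python3 - <<'E'
from h import *
s=snap('wrist','w4.png');c=cloud(s);X,Y,Z=c[...,0],c[...,1],c[...,2]
hsv=cv2.cvtColor(s['color'],cv2.COLOR_RGB2HSV);H,Sa,V=[hsv[...,i].astype(int) for i in range(3)]
b=(Z>.036)&(Z<.047)&(abs(Y-.186)<.05)&(X<.51)&(X>.38)
for x in(.42,.44,.46,.48,.5): 
    k=b&(abs(X-x)<.003);print(x,np.median(Z[k]).round(4),Y[k].min().round(4),Y[k].max().round(4)) if k.any() else 0
m=(H>20)&(H<36)&(Sa>130)&(abs(Z-.043)<.012)&(V>90);P=c[m]
if len(P):print('yel',len(P),cv2.minEnclosingCircle(P[:,:2].astype(np.float32)))
m=((H<8)|(H>170))&(Sa>130)&(V>40)&(abs(Z-.043)<.012)&(abs(Y-.186)<.03);P=c[m]
if len(P):print('red',len(P),cv2.minEnclosingCircle(P[:,:2].astype(np.float32)),P.min(0))
E
```

```text
time: 9.0
tool_pos: [0.4008, 0.1838, 0.0602]
ee_rot: [-3.141, -0.003, 0.028]
wrist_force: [0.6, -0.1, 0.5]
width: 0.075
finger_force: 0.0
time: 9.5
tool_pos: [0.3581, 0.2458, 0.1309]
ee_rot: [-3.139, -0.005, 0.318]
wrist_force: [-0.3, -1.2, -0.3]
width: 0.075
finger_force: 0.0
0.42 0.041 0.1588 0.2085
0.44 0.0395 0.1597 0.2092
0.46 0.0393 0.1606 0.2098
0.48 0.0394 0.161 0.2105
0.5 0.0393 0.1608 0.211
yel 1873 ((0.42022135853767395, 0.18395575881004333), 0.019198432564735413)
red 1531 ((0.5312308073043823, 0.18977349996566772), 0.01902366615831852) [0.5123785 0.1710051 0.039212 ]
```

View pics/w4.png

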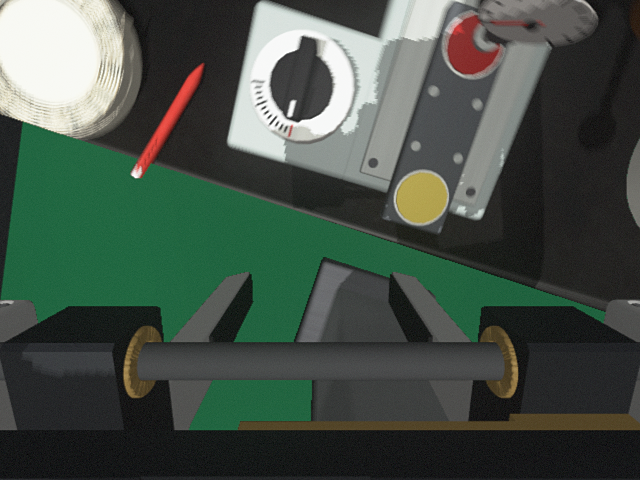

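The bar lies flat on the table with the yellow end at (421,197). The foot shows over red at about (487,42). I'll check the foot-to-red offset in this same frame.

```bash
python3 - <<'E'
from h import *
from scipy.optimize import least_squares
s=snap('wrist');c=cloud(s);X,Y,Z=c[...,0],c[...,1],c[...,2];V=s['color'].max(2)
k=(Z>.0575)&(Z<.0745)&(abs(Y-.186)<.016)&(X>.515)&(X<.56);P=c[k];print('foot',k.sum(),np.percentile(P,[0,50,100],axis=0).round(4))
for r in(.009,):
    f=least_squares(lambda p:np.hypot(P[:,0]-p[0],P[:,1]-p[1])-r,[.53,.187],loss='soft_l1',f_scale=.0005);print(f.x,np.median(abs(np.hypot(*(P[:,:2]-f.x).T)-r)))
k=(Z>.048)&(Z<.058)&(abs(Y-.294)<.06)&(abs(X-.467)<.06)&(V>110);print('timer',cv2.minEnclosingCircle(c[k][:,:2].astype(np.float32)),np.median(Z[k]))
k=(Z>.066)&(Z<.08)&(abs(Y-.294)<.04)&(abs(X-.467)<.06);print('grip',cv2.minAreaRect(c[k][:,:2].astype(np.float32)))
# plate front edge
for y in(.15,.22,.23):
    k=(abs(Y-y)<.002)&(abs(Z-.026)<.003)&(X<.5);print(y,X[k].min() if k.any() else '')
E
```

```text
foot 397 [[0.521  0.1788 0.0576]
 [0.5258 0.1901 0.0626]
 [0.5349 0.1959 0.0683]]
[0.5322085  0.18531863] 0.0014188003767449595
timer ((0.4664778411388397, 0.2937414050102234), 0.035605303943157196) 0.05079116807244741
grip ((0.4674302339553833, 0.2949472963809967), (0.04989895597100258, 0.012269432656466961), 1.8218756914138794)
0.15 0.42619120819013445
0.22 0.42453903730469406
0.23 0.42442471736742976
```

```bash
python3 -m crank '[[0.2,[0,0,0],[0,0,-8.2]],[0.2,[0,0,0],[0,0,-8.2]],[0.2,[0,0,0],[0,0,-8.2]],[0.2,[0,0,0],[0,0,-8.2]],[0.2,[0,0,0],[0,0,-8.2]],[0.2,[0,0,0],[0,0,-8.2]],[0.2,[0,0,0],[0,0,-8.2]],[0.2,[0,0,0],[0,0,-8.2]]]' | tail -4
python3 -m crank '[[0.2,[0,0,0],[0,0,-8.2]],[0.2,[0,0,0],[0,0,-8.2]],[0.2,[0,0,0],[0,0,-8.2]],[0.2,[0,0,0],[0,0,-8.2]],[0.2,[0,0,0],[0,0,-8.2]],[0.2,[0,0,0],[0,0,-8.2]],[0.2,[0,0,0],[0,0,-8.2]],[0.2,[0,0,0],[0,0,-8.2]]]' | tail -4
python3 -m crank '[[0.4,[0,0,0],[0,0,-8.2]],[0.4,[0,0,0],[0,0,-8.2]],[0.4,[0,0,0],[0,0,-8.2]],[0.4,[0,0,0],[0,0,-8.2]],[0.4,[0,0,0],[0,0,0]],[0.4,[0,0,0],[0,0,0]]]'
```

```text
ee_rot: [3.142, 0.0, 1.455]
wrist_force: [0.4, 0.4, 0.1]
width: 0.0753
finger_force: 0.0
ee_rot: [-3.141, 0.0, 2.6]
wrist_force: [0.6, 0.7, -0.6]
width: 0.0752
finger_force: 0.0
time: 11.8
tool_pos: [0.3577, 0.2419, 0.1285]
ee_rot: [-3.141, 0.0, -3.118]
wrist_force: [0.7, -0.0, -0.2]
width: 0.0563
finger_force: 0.0
```

```bash
python3 -m crank '[[0.4,[-0.028,0.0126,0],[0,0,0]],[0.4,[-0.028,0.0126,0],[0,0,0]],[0.4,[-0.028,0.0126,0],[0,0,0]],[0.4,[-0.027,0.0125,0],[0,0,0]],[0.4,[0,0,0.02],[0,0,0]],[0.4,[0,0,0.025],[0,0,0]],[0.4,[0,0,0.015],[0,0,0]],[0.4,[0,0,0],[0,0,0]]]'; python3 - <<'E'
from h import *
snap('scene','s5.png');im=cv2.imread('pics/s5.png')[240:420,150:350];cv2.imwrite('pics/s5c.png',cv2.resize(im,(600,540)))
print(robot.get_obs()['tool_pos'])
E
```

```text
time: 12.6
tool_pos: [0.4651, 0.2947, 0.0654]
ee_rot: [-3.139, -0.006, -3.114]
wrist_force: [-1.5, 0.5, 0.0]
width: 0.0561
finger_force: 0.0
[0.46617697 0.29528313 0.06733782]
```

View pics/s5c.png

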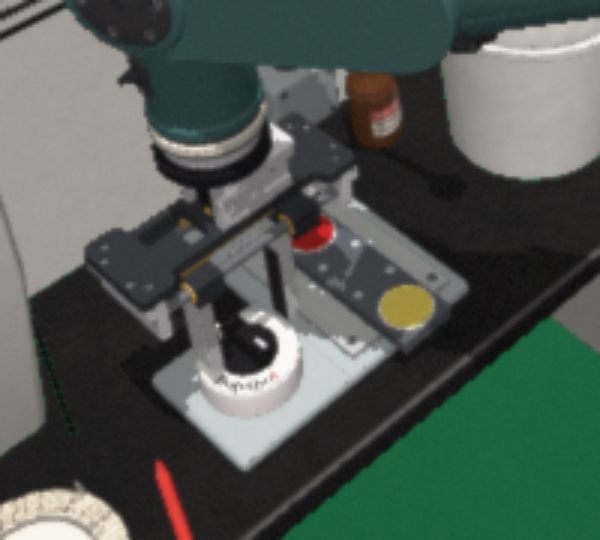

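The crop shows the fingers straddling the timer bar. I'll lower, close and turn.

```bash
python3 -m crank '[[0.4,[-0.001,0,0.01],[0,0,0]],[0.4,[0,0,0],[0,0,0]],[1,[0,0,0],[0,0,0]],[1,[0,0,0],[0,0,0]],[1,[0,0,0],[0,0,0]],[1,[0,0,0],[0,0,0]],[1,[0,0,0],[0,0,0]],[1,[0,0,0],[0,0,0]]]'
```

```text
time: 13.45
tool_pos: [0.4681, 0.2958, 0.0585]
ee_rot: [-3.141, 0.0, -3.112]
wrist_force: [-0.7, -1.9, 0.4]
width: 0.0118
finger_force: 7.3
```

```bash
python3 -m crank '[[1,[0,0,0],[0,0,0]],[1,[0,0,0],[0,0,4]],[1,[0,0,0],[0,0,4]],[1,[0,0,0],[0,0,4]],[1,[0,0,0],[0,0,4]],[1,[0,0,0],[0,0,4]],[1,[0,0,0],[0,0,4]],[1,[0,0,0],[0,0,4]]]'
python3 -m crank '[[1,[0,0,0],[0,0,4]],[1,[0,0,0],[0,0,4]],[1,[0,0,0],[0,0,4]],[1,[0,0,0],[0,0,4]],[1,[0,0,0],[0,0,4]],[1,[0,0,0],[0,0,4]],[1,[0,0,0],[0,0,4]],[1,[0,0,0],[0,0,4]]]'
python3 -m crank '[[1,[0,0,0],[0,0,4]],[1,[0,0,0],[0,0,4]],[1,[0,0,0],[0,0,4]],[1,[0,0,0],[0,0,4]],[1,[0,0,0],[0,0,2]],[1,[0,0,0],[0,0,0]]]'; python3 -c "
from h import *
o=robot.get_obs();print(o['wrist_torque'],o['ee_rot'])"
```

```text
time: 14.25
tool_pos: [0.4682, 0.2963, 0.0585]
ee_rot: [3.141, 0.0, 2.68]
wrist_force: [0.7, 0.9, -0.3]
width: 0.0118
finger_force: 30.0
time: 15.05
tool_pos: [0.4686, 0.2968, 0.0585]
ee_rot: [3.139, -0.001, 2.122]
wrist_force: [1.1, 1.4, -0.5]
width: 0.0115
finger_force: 30.0
time: 15.65
tool_pos: [0.4689, 0.2969, 0.0585]
ee_rot: [3.139, -0.002, 1.81]
wrist_force: [2.8, 2.7, -3.4]
width: 0.0119
finger_force: 30.0
[ 0.52395036 -0.66209053  0.07213263] [ 3.13898175e+00 -1.51874527e-03  1.80987187e+00]
```

```bash
python3 -m crank '[[1,[0,0,0],[0,0,2]],[1,[0,0,0],[0,0,2]],[1,[0,0,0],[0,0,1]],[1,[0,0,0],[0,0,0]]]'; python3 -c "
from h import *
o=robot.get_obs();print(o['wrist_torque'],o['ee_rot'])"
```

```text
time: 16.05
tool_pos: [0.469, 0.2969, 0.0586]
ee_rot: [3.139, -0.002, 1.724]
wrist_force: [3.3, 3.8, -2.3]
width: 0.0115
finger_force: 30.2
[ 0.71858628 -0.84337642  0.38414212] [ 3.13886930e+00 -1.59469192e-03  1.72394233e+00]
```

```bash
python3 -m crank '[[0.5,[0,0,0],[0,0,0]],[0.5,[0,0,0],[0,0,0]],[0.5,[0,0,0],[0,0,0]],[0.5,[0,0,-0.04],[0,0,0]],[0.5,[0,0,-0.047],[0,0,0]],[1,[0,0,-0.047],[0,0,0]],[1,[0,0,-0.047],[0,0,0]],[1,[0,0,-0.047],[0,0,0]]]'
python3 -m crank '[[1,[-0.041,-0.0127,0],[0,0,0]],[1,[-0.041,-0.0127,0],[0,0,0]],[1,[-0.041,-0.0127,0],[0,0,0]],[1,[-0.041,-0.0127,0],[0,0,0]],[1,[-0.041,-0.0127,0],[0,0,0]],[1,[0,0,0],[0,0,0]]]'
```

```text
time: 16.85
tool_pos: [0.4674, 0.2954, 0.2884]
ee_rot: [-3.141, 0.001, 1.722]
wrist_force: [1.0, -0.7, 0.8]
width: 0.0269
finger_force: 0.0
time: 17.45
tool_pos: [0.4353, 0.0796, 0.2869]
ee_rot: [-3.141, 0.002, 1.715]
wrist_force: [0.3, -0.3, -0.2]
width: 0.0002
finger_force: 0.0
```

```bash
python3 -m crank '[[1,[0.003,0.002,0.021],[0,0,0]],[1,[0.001,-0.007,0.018],[0,0,0]],[1,[0.0006,-0.0043,0.019],[0,0,0]],[1,[0.0002,-0.0015,0.0194],[0,0,0]],[1,[-0.0002,0.0015,0.0194],[0,0,0]],[1,[-0.0006,0.0043,0.019],[0,0,0]],[1,[-0.0007,0.0045,0.0122],[0,0,0]],[1,[0,0,0],[0,0,0]]]'; python3 - <<'E'
from h import *
snap('scene','s6.png');np.savez('pics/s6.npz',**robot.get_obs());im=cv2.imread('pics/s6.png')[200:400,170:390];cv2.imwrite('pics/s6c.png',cv2.resize(im,(660,600)))
E
```

```text
time: 18.25
tool_pos: [0.4339, 0.0876, 0.1587]
ee_rot: [-3.138, -0.001, 1.723]
wrist_force: [-5.3, -0.5, 5.4]
width: 0.0002
finger_force: 2.8
```

View pics/s6c.png

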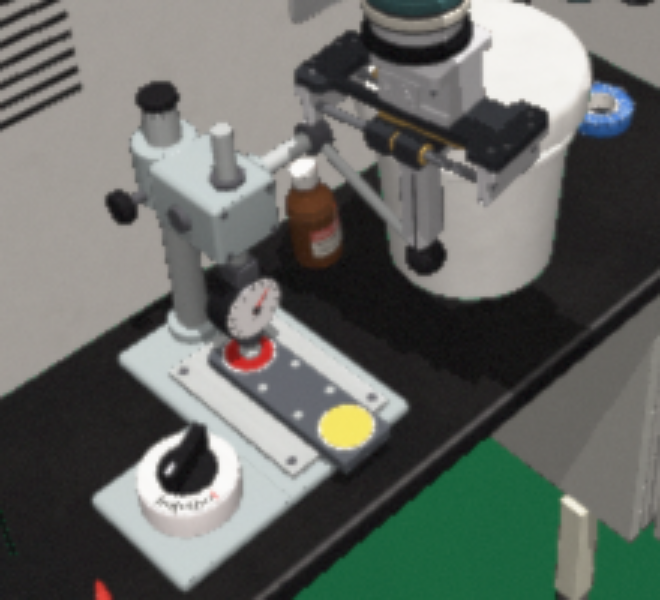

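The picture shows the fingers on the ball, the lever down, the foot on the red disc and the needle deflected, with the timer bar turned. I'll press on firmly to the stop.

```bash
python3 -m crank '[[1,[-0.001,0,0.003],[0,0,0]],[1,[-0.001,0,0.003],[0,0,0]],[1,[0,0,0],[0,0,0]]]'
```

```text
time: 18.6
tool_pos: [0.4351, 0.0874, 0.1573]
ee_rot: [3.14, -0.004, 1.724]
wrist_force: [-9.6, 3.8, 19.6]
width: 0.0004
finger_force: 9.6
```

```bash

python3 -m crank '[[1,[0,0,0],[0,0,0]],[1,[0,0,0],[0,0,0]],[1,[0,0,0],[0,0,0]],[1,[0,0,0],[0,0,0]],[1,[0,0,0],[0,0,0]],[1,[0,0,0],[0,0,0]],[1,[0,0,0],[0,0,0]],[1,[0,0,0],[0,0,0]]]'
python3 -m crank '[[1,[0,0,0],[0,0,0]],[1,[0,0,0],[0,0,0]],[1,[0,0,0],[0,0,0]],[1,[0,0,0],[0,0,0]],[1,[0,0,0],[0,0,0]],[1,[0,0,0],[0,0,0]],[1,[0,0,0],[0,0,0]],[1,[0,0,0],[0,0,0]]]'
```

```text
time: 19.4
tool_pos: [0.4351, 0.0874, 0.1572]
ee_rot: [3.14, -0.004, 1.724]
wrist_force: [-9.2, 4.4, 19.9]
width: 0.0003
finger_force: 9.7
time: 20.2
tool_pos: [0.4351, 0.0874, 0.1573]
ee_rot: [3.139, -0.004, 1.724]
wrist_force: [-9.9, 4.3, 19.3]
width: 0.0003
finger_force: 9.7
```

Stable. I'll keep holding until the timer has run out.

```bash

python3 -m crank '[[1,[0,0,0],[0,0,0]],[1,[0,0,0],[0,0,0]],[1,[0,0,0],[0,0,0]],[1,[0,0,0],[0,0,0]],[1,[0,0,0],[0,0,0]],[1,[0,0,0],[0,0,0]],[1,[0,0,0],[0,0,0]],[1,[0,0,0],[0,0,0]]]' >/dev/null
python3 -m crank '[[1,[0,0,0],[0,0,0]],[1,[0,0,0],[0,0,0]],[1,[0,0,0],[0,0,0]],[1,[0,0,0],[0,0,0]],[1,[0,0,0],[0,0,0]],[1,[0,0,0],[0,0,0]],[1,[0,0,0],[0,0,0]],[1,[0,0,0],[0,0,0]]]' >/dev/null
python3 -m crank '[[1,[0,0,0],[0,0,0]],[1,[0,0,0],[0,0,0]],[1,[0,0,0],[0,0,0]],[1,[0,0,0],[0,0,0]],[1,[0,0,0],[0,0,0]],[1,[0,0,0],[0,0,0]],[1,[0,0,0],[0,0,0]],[1,[0,0,0],[0,0,0]]]' >/dev/null
python3 -m crank '[[1,[0,0,0],[0,0,0]],[1,[0,0,0],[0,0,0]],[1,[0,0,0],[0,0,0]],[1,[0,0,0],[0,0,0]],[1,[0,0,0],[0,0,0]],[1,[0,0,0],[0,0,0]],[1,[0,0,0],[0,0,0]],[1,[0,0,0],[0,0,0]]]' >/dev/null
python3 -m crank '[[1,[0,0,0],[0,0,0]],[1,[0,0,0],[0,0,0]],[1,[0,0,0],[0,0,0]],[1,[0,0,0],[0,0,0]],[1,[0,0,0],[0,0,0]],[1,[0,0,0],[0,0,0]],[1,[0,0,0],[0,0,0]],[1,[0,0,0],[0,0,0]]]'
python3 -m crank '[[1,[0,0,0],[0,0,0]],[1,[0,0,0],[0,0,0]],[1,[0,0,0],[0,0,0]],[1,[0,0,0],[0,0,0]],[1,[0,0,0],[0,0,0]],[1,[0,0,0],[0,0,0]],[1,[0,0,0],[0,0,0]],[1,[0,0,0],[0,0,0]]]' >/dev/null
python3 -m crank '[[1,[0,0,0],[0,0,0]],[1,[0,0,0],[0,0,0]],[1,[0,0,0],[0,0,0]],[1,[0,0,0],[0,0,0]],[1,[0,0,0],[0,0,0]],[1,[0,0,0],[0,0,0]],[1,[0,0,0],[0,0,0]],[1,[0,0,0],[0,0,0]]]' >/dev/null
python3 -m crank '[[1,[0,0,0],[0,0,0]],[1,[0,0,0],[0,0,0]],[1,[0,0,0],[0,0,0]],[1,[0,0,0],[0,0,0]],[1,[0,0,0],[0,0,0]],[1,[0,0,0],[0,0,0]],[1,[0,0,0],[0,0,0]],[1,[0,0,0],[0,0,0]]]' >/dev/null
python3 -m crank '[[1,[0,0,0],[0,0,0]],[1,[0,0,0],[0,0,0]],[1,[0,0,0],[0,0,0]],[1,[0,0,0],[0,0,0]],[1,[0,0,0],[0,0,0]],[1,[0,0,0],[0,0,0]],[1,[0,0,0],[0,0,0]],[1,[0,0,0],[0,0,0]]]' >/dev/null
python3 -m crank '[[1,[0,0,0],[0,0,0]],[1,[0,0,0],[0,0,0]],[1,[0,0,0],[0,0,0]],[1,[0,0,0],[0,0,0]],[1,[0,0,0],[0,0,0]],[1,[0,0,0],[0,0,0]],[1,[0,0,0],[0,0,0]],[1,[0,0,0],[0,0,0]]]'
cat > g.py <<'E'
from h import *
s=snap('scene','s7.png');c=cloud(s);X,Y,Z=c[...,0],c[...,1],c[...,2]
k=(Z>.062)&(Z<.08)&(abs(Y-.294)<.04)&(abs(X-.467)<.06)&(s['color'].max(2)<110)
print(robot.get_obs()['time'],'grip',k.sum(),cv2.minAreaRect(c[k][:,:2].astype(np.float32)),np.ptp(c[k],axis=0))
E
python3 g.py
```

```text
time: 24.2
tool_pos: [0.4351, 0.0874, 0.1572]
ee_rot: [3.14, -0.004, 1.724]
wrist_force: [-10.2, 4.1, 19.6]
width: 0.0007
finger_force: 9.7
time: 28.2
tool_pos: [0.4351, 0.0874, 0.1572]
ee_rot: [3.14, -0.004, 1.724]
wrist_force: [-9.9, 3.6, 19.7]
width: 0.0004
finger_force: 9.7
28.25 grip 128 ((0.4669971764087677, 0.294933557510376), (0.012518319301307201, 0.05074761062860489), 85.30497741699219) [0.05119844 0.01433476 0.01385097]
```

```bash

python3 -m crank '[[1,[0,0,0],[0,0,0]],[1,[0,0,0],[0,0,0]],[1,[0,0,0],[0,0,0]],[1,[0,0,0],[0,0,0]],[1,[0,0,0],[0,0,0]],[1,[0,0,0],[0,0,0]],[1,[0,0,0],[0,0,0]],[1,[0,0,0],[0,0,0]]]' >/dev/null
python3 -m crank '[[1,[0,0,0],[0,0,0]],[1,[0,0,0],[0,0,0]],[1,[0,0,0],[0,0,0]],[1,[0,0,0],[0,0,0]],[1,[0,0,0],[0,0,0]],[1,[0,0,0],[0,0,0]],[1,[0,0,0],[0,0,0]],[1,[0,0,0],[0,0,0]]]' >/dev/null
python3 g.py
python3 -m crank '[[1,[0,0,0],[0,0,0]],[1,[0,0,0],[0,0,0]],[1,[0,0,0],[0,0,0]],[1,[0,0,0],[0,0,0]],[1,[0,0,0],[0,0,0]],[1,[0,0,0],[0,0,0]],[1,[0,0,0],[0,0,0]],[1,[0,0,0],[0,0,0]]]' >/dev/null
python3 -m crank '[[1,[0,0,0],[0,0,0]],[1,[0,0,0],[0,0,0]],[1,[0,0,0],[0,0,0]],[1,[0,0,0],[0,0,0]],[1,[0,0,0],[0,0,0]],[1,[0,0,0],[0,0,0]],[1,[0,0,0],[0,0,0]],[1,[0,0,0],[0,0,0]]]'
python3 g.py
```

```text
29.9 grip 139 ((0.46910032629966736, 0.2953970730304718), (0.05214220657944679, 0.012718288227915764), 1.0306224822998047) [0.05214799 0.01317821 0.01366832]
time: 31.5
tool_pos: [0.4351, 0.0874, 0.1572]
ee_rot: [3.14, -0.004, 1.724]
wrist_force: [-9.9, 4.0, 19.9]
width: 0.0006
finger_force: 9.7
31.55 grip 136 ((0.46822425723075867, 0.2957817018032074), (0.05056348070502281, 0.012920045293867588), 1.5102633237838745) [0.05053227 0.01305342 0.01389891]
```

The timer is back at zero (bar at 1.5°, the tester's own yaw) and the lever is still held down, so I'll hand the job in.

```bash
python3 -c "
from bench import robot
print(robot.close_job())"
```

```text
the job is handed in; nothing more can be done
None
```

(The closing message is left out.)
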